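# Throw the lever-lock toggle of the vacuum pump

### The arm

A 6-joint arm with a two-finger parallel gripper is mounted at the origin on a cart in front of the work surface, level with it; the furniture and walls round the work are solid. World frame = base frame: x ahead of the robot, y to its left, z up, the work surface at z = 0. Lengths are in m, angles in rad, forces in N, time in s.
With the tool pointing down it reaches from about 0.3 to 0.875 m from the base axis. Payload 6.4 kg.
Tool frame: the origin (TCP) lies on the centre line of the jaws, within the pads' length; the fingertips stand 22 mm ahead of it and the grasp point (between the pads) lies 3 mm ahead of it; y points along the fingers, z is the direction in which the jaws open and shut, and the axes are right-handed (so a half turn about y gives the same grasp; the last joint's range is limited). The gripper opens to 85 mm and grips with 20 to 120 N. Pads are 22 mm wide; open, the fingers measure 114 mm over their backs; the gripper's body (76 mm by 85 mm) begins 54 mm behind the grasp point. The pads swing forward as they close: fully open they stand 13 mm farther back than shut.
Start: joints at [1.044, 0.181, 1.607, -0, 1.354, -0.206], TCP at [0.181, 0.546, 0.253] pointing down, gripper open.
Joint ranges: [-2.99, 2.99], [-0.89, 2.07], [0.3, 2.58], [-1.14, 4.28], [0, 2.63], [-3.12, 3.12]. Speed limits (rad/s): [2.57, 2.57, 3.01, 3.14, 3.14, 3.14].

### API

Orientations are given as a 3x3 rotation matrix whose columns are the frame's x, y, z axes.
In Python, from plant import state, viewer, order gives the robot as it stands.
- The arm moves only by the tool step_arm, never from a script. Its argument "moves" is a list of rows, each a list of 7 numbers: the finger opening in cm, from 0 to 8.54, then the shift along the tool's x, y, z in cm, then the turn, a rotation vector about the tool's x, y, z in degrees. A call has 1 to 10 rows; each row is the pose to reach, as a shift and turn from the pose measured when the call began, along the tool's axes at that moment; what a row does not reach only later rows make up. A row lasts 1/12 s, in which the tool goes at most 41.7 mm and 7.16 degrees, less where a joint would pass 70% of its speed; a pose out of reach is approached as far as the arm can. A call with a gripper value outside its range is refused whole. The fingers move at their own pace and stop on an object; "force" is the grip in N (left out, the last holds). Time passes only in rows, so rows that repeat a pose let the fingers close. It gives the time, the measured TCP pose, the force and the opening at its end, in the units of the state.
- state(): the state, without advancing time (a new reading comes with each control period).
- viewer.read_camera(name): name is "side" or "top" or "wrist"; returns the picture (400x640x3 uint8, red, green, blue); there is no depth.
- viewer.camera_params(name): a dict with "K" (3x3 intrinsics, pixels), "camera_from_world" (4x4, takes a point from world to camera coordinates). Camera axes: x right, y up, looking along -z (the intrinsics and any distortion apply to the point x, -y, -z); pixel columns grow to the right and rows downward; lengths in m; the calibration is good to about 2 mm. The wrist camera is an equidistant fisheye: a pixel r from the principal point sees the ray r / f radians off the axis. A picture is of the moment at which its call begins: read the wrist's pose just before it. camera_params takes no time and is no camera call; for the wrist camera it gives the pose at the moment of the call.
- order.job_done(): hands the job in, once; it reports no verdict.
The state is a dict: "time_s": time; "q": joint angles; "qd": joint speeds; "effort": joint torques, N m; "eef_pos": TCP position; "orientation": TCP orientation; "force": force on the tool from outside, world axes, zero at the start; "moment": the same for the moment, N m; "opening": opening from 0.0 (shut) to 1.0 (fully open).
Only numpy, scipy, OpenCV 4.12 (cv2) and the standard library are available. Lean on these libraries where they do the work, as an engineer would, in place of code of your own. Each camera call takes 0.05 s, during which the arm holds its last target.

### The job

Two lever-lock switch boxes stand on the bench. On the one with the round gauge (the vacuum pump's), pull the collar up along the lever, swing the lever right over to the gauge side, and let the collar drop fully home so that the lever is locked there. Leave the other box, with the slotted vent, as it is.

Things in the scene. Friction and masses are not known exactly. Their poses are not given: they have to be found in the camera images.
- pump: the box to operate: grey steel box 200 x 90 x 55 mm (x, y, z), fixed to the worktop, turned about the vertical by up to 25 degrees, with a round dial gauge 60 mm across and 12 mm high on its top. Origin: centre of its underside. x along its length toward the gauge (gauge centre 58 mm from the origin), which is at the end away from the robot; y across, z up.
- pump_pivot (a point): the lever's pivot on the gauge box, level with the box's top (55 mm above the worktop), on its mid-line, 32 mm from the box's centre away from the gauge. Axes as the box: x toward the gauge, y along the hinge pin, z up. Two steel gate plates, 23 mm over both along y, stand either side of the lever to 41 mm above the pivot; a 29 mm cross-pin on the collar's sleeve lies in their notches.
- pump_grip (a point): centre of the black ribbed collar on the gauge box's lever: a cylinder 32 mm across, 28 mm long, sliding along the lever, 66 mm from the pivot when down, 84 mm fully up. z along the lever away from the pivot, y along the hinge pin: pinched from above along y it may turn between the fingers as the lever swings. The lever's 10 mm rod (end 13 mm across) ends 102 mm from the pivot.
- pump_lever (a joint): lever of the gauge box, rad: 0 leaning 0.5 rad from upright away from the gauge (start, up to 0.03 of play), 0.5 upright, 1.0 leaning 0.5 rad toward the gauge (end stop). The gate blocks it at either end unless the collar is lifted; then it swings freely.
- pump_collar (a joint): lift of that collar along the lever, m: 0 down (locked, pin in the notch), 0.018 fully up (stop). The pin clears the gate from 0.011 up. A spring of 4 N (down) to 7 N (fully up) pushes it down; let go at an end of the swing it drops home to 0, over the gate it rests at about 0.008.
- fan: the other box, to be left alone: the same size, lever and collar, but with a square slotted vent (56 mm) in place of the gauge. Origin and axes alike. The two boxes stand side by side, either one on the left.
- fan_lever (a joint): lever of the other box (with the slotted vent), rad, same meaning; it stays locked at about 0.
- fan_collar (a joint): lift of the other box's collar, m, same meaning; it stays down at 0.

How it is judged:
By the outcome, as a careful person would: the job done as asked, in the order asked, and still so for the second after the job is handed in, with the robot touching nothing.
It also fails if it takes over 34 s, if anything falls off the work surface, if the arm or the gripper's body presses on something with over 40 N, if the wrist force passes 120 N, or if a joint passes its speed limit or range.

## Working session

There is one attempt and no reset: what is moved stays moved. The work goes in short steps, Python scripts to look and compute and a tool call to move; the robot and the scene stay as the last step left them, time stands still between calls to the robot, and variables do not carry over. Pictures are saved under pics/ and viewed, and the job is handed in when it is done.

Besides the shell and the picture viewer there is one more tool, called after "Emit:" by a JSON object that holds its "api" and its "payload". step_arm: Moves the arm, as the interface text tells. Its arguments: {"type":"object","properties":{"moves":{"type":"array"},"force":{"type":"number"}},"required":["moves"]}

```bash
mkdir -p pics; ls
python3 - <<'E'
from plant import state, viewer, order
import cv2
s=state()
for k,v in s.items(): print(k,v)
for n in ["side","top","wrist"]:
    p=viewer.camera_params(n); print(n,p)
    cv2.imwrite(f"pics/{n}0.png",viewer.read_camera(n)[:,:,::-1])
E
```

```text
pics
time_s 0.0
q [ 1.04371181e+00  1.81501775e-01  1.60801584e+00 -1.58892441e-05
  1.35375978e+00 -2.06300797e-01]
qd [ 2.01487440e-03 -1.50359109e-04  2.45641583e-04 -1.93929125e-03
 -2.06660179e-05 -2.15651312e-04]
effort [ 6.72795818e-05 -4.44878411e+01 -3.51324499e+01 -4.10464281e-04
  9.28324676e-03  5.80815225e-06]
eef_pos [0.18103201 0.54522601 0.25240239]
orientation [[ 9.48989539e-01 -8.34043121e-04  3.15306453e-01]
 [-3.15307383e-01 -1.46389267e-03  9.48988467e-01]
 [-3.29922498e-04 -9.99998581e-01 -1.65219879e-03]]
force [ 0.30717159 -0.10639352  0.06341261]
moment [ 0.02186238  0.01091124 -0.02109921]
opening 0.9998409431942219
side {'K': array([[478.62300325,   0.        , 328.91934157],
       [  0.        , 478.62300325, 198.65379863],
       [  0.        ,   0.        ,   1.        ]]), 'camera_from_world': array([[ 0.99720879,  0.07444883,  0.00565663, -0.51631728],
       [-0.04814156,  0.58322351,  0.81088391, -0.05656388],
       [ 0.05707028, -0.80889289,  0.5851797 , -1.09681273],
       [ 0.        ,  0.        ,  0.        ,  1.        ]])}
top {'K': array([
[... 244 characters left out ...]
887e-02],
       [ 9.96646278e-01, -2.16239580e-02,  7.89214852e-02,
        -5.07971668e-01],
       [-7.89214414e-02,  8.56757457e-04,  9.96880470e-01,
        -8.99415375e-01],
       [ 0.00000000e+00,  0.00000000e+00,  0.00000000e+00,
         1.00000000e+00]])}
wrist {'K': array([[309.70691629,   0.        , 316.65505786],
       [  0.        , 309.70691629, 198.73978009],
       [  0.        ,   0.        ,   1.        ]]), 'camera_from_world': array([[ 0.3156716 ,  0.94886734, -0.00148843, -0.57504513],
       [-0.9047407 ,  0.30051789, -0.30188287,  0.03884402],
       [-0.28599949,  0.09664249,  0.95334386, -0.37898981],
       [ 0.        ,  0.        ,  0.        ,  1.        ]])}
```

View pics/side0.png

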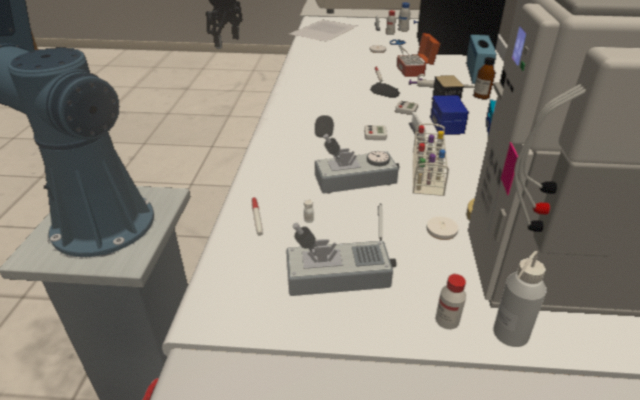

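View pics/top0.png

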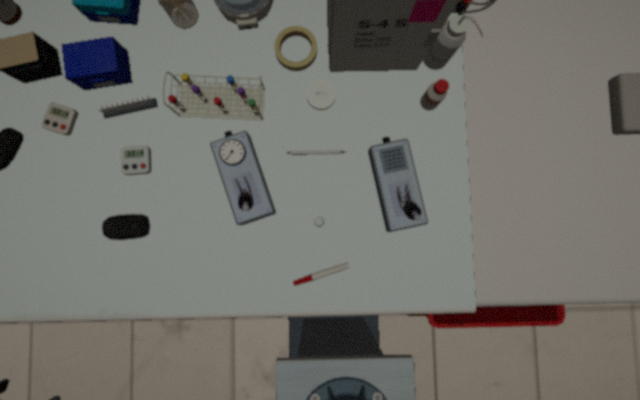

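View pics/wrist0.png

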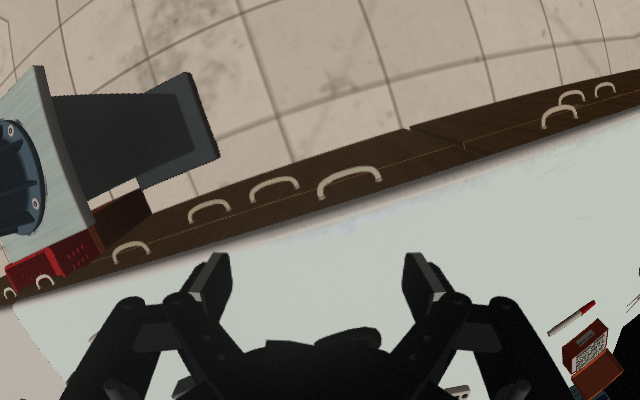

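The gauge box is the left one: in the top view it is around (242,177) with the gauge at (232,151), and in the side view it is around (355,170) with the gauge at (378,157). I'll zoom in to measure.

Run:
```python
import cv2
t=cv2.imread("pics/top0.png"); s=cv2.imread("pics/side0.png")
a=cv2.resize(t[120:235,195:290],None,fx=5,fy=5,interpolation=cv2.INTER_CUBIC)
b=cv2.resize(s[125:200,300:410],None,fx=5,fy=5,interpolation=cv2.INTER_CUBIC)
cv2.imwrite("pics/tz.png",a);cv2.imwrite("pics/sz.png",b)
```

```text
(no output)
```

View pics/tz.png

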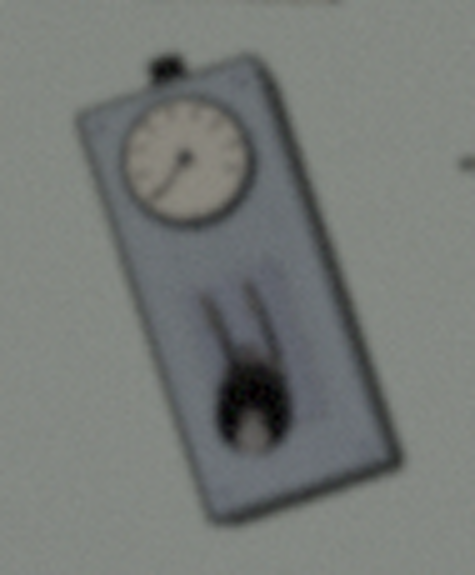

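View pics/sz.png

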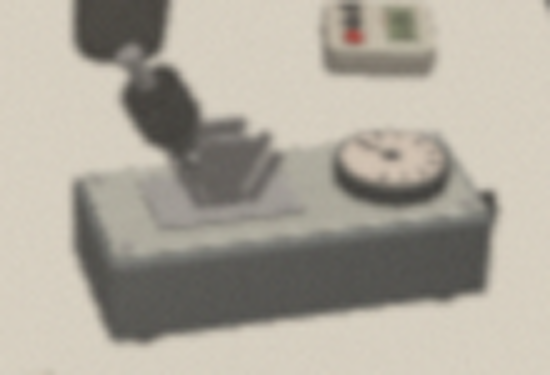

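Top zoom: top-face corners at about (80,115), (258,58), (390,458), (213,518). The gauge is at (187,160), the collar at about (253,403) and the rod end at about (252,435). Side zoom: collar at (163,108), rod end at (133,65), gauge top at (392,157).

```bash
cat > h.py <<'E'
import numpy as np
from plant import state, viewer, order
def ray(n,u,v,P=None):
    P=P or viewer.camera_params(n);K=P["K"];T=P["camera_from_world"]
    x=(u-K[0,2])/K[0,0];y=(v-K[1,2])/K[1,1]
    if n=="wrist":
        r=np.hypot(x,y); k=np.sin(r)/r if r>1e-9 else 1; d=np.array([x*k,-y*k,-np.cos(r)])
    else: d=np.array([x,-y,-1.])
    R=T[:3,:3]; d=R.T@d; return -R.T@T[:3,3], d/np.linalg.norm(d)
def proj(n,p,P=None):
    P=P or viewer.camera_params(n);K=P["K"];T=P["camera_from_world"]
    c=T[:3,:3]@p+T[:3,3]; X,Y,Z=c[0],-c[1],-c[2]
    if n=="wrist":
        h=np.hypot(X,Y); th=np.arctan2(h,Z); x,y=X/h*th,Y/h*th
    else: x,y=X/Z,Y/Z
    return np.array([K[0,0]*x+K[0,2],K[1,1]*y+K[1,2]])
def onz(r,z): o,d=r; return o+d*(z-o[2])/d[2]
def tri(rs):
    A=0;b=0
    for o,d in rs:
        M=np.eye(3)-np.outer(d,d);A=A+M;b=b+M@o
    p=np.linalg.solve(A,b); return p,[np.linalg.norm((np.eye(3)-np.outer(d,d))@(p-o)) for o,d in rs]
E
python3 - <<'E'
from h import *
tz=lambda x,y: ray("top",(x+.5)/5-.5+195,(y+.5)/5-.5+120)
sz=lambda x,y: ray("side",(x+.5)/5-.5+300,(y+.5)/5-.5+125)
C=np.array([onz(tz(*c),.055) for c in [(80,115),(258,58),(390,458),(213,518)]])
print(C.round(4)); print([np.linalg.norm(C[i]-C[(i+1)%4]).round(4) for i in range(4)])
c=C.mean(0); ax=(C[0]+C[1]-C[2]-C[3])[:2]; yaw=np.arctan2(ax[1],ax[0]); print("c",c,"yaw",np.degrees(yaw))
g,e=tri([tz(187,160),sz(392,157)]); print("gauge",g,e, (g-c)[:2], np.linalg.norm((g-c)[:2]))
k,e=tri([tz(253,403),sz(163,108)]); print("collar",k,e)
r,e=tri([tz(252,435),sz(133,65)]); print("rodend",r,e)
x=np.array([np.cos(yaw),np.sin(yaw),0]); z=np.array([0,0,1])
pv=c-.032*x; pv[2]=.055; print("pivot",pv)
l=-np.sin(.5)*x+np.cos(.5)*z; print("pred collar",pv+.066*l,"pred end",pv+.102*l)
E
```

```text
[[0.6485 0.2912 0.055 ]
 [0.673  0.2105 0.055 ]
 [0.4903 0.1531 0.055 ]
 [0.4653 0.2321 0.055 ]]
[np.float64(0.0842), np.float64(0.1915), np.float64(0.0829), np.float64(0.1925)]
c [0.56928258 0.22174586 0.055     ] yaw 17.650763721520224
gauge [0.62432255 0.24027686 0.06760231] [np.float64(0.0001622073325237042), np.float64(0.00016220733252372626)] [0.05503997 0.01853101] 0.05807578658335071
collar [0.51054239 0.20381624 0.11133709] [np.float64(0.0006061917792903952), np.float64(0.0006061917792904137)]
rodend [0.4957009  0.1998942  0.13640768] [np.float64(0.00019067325971316494), np.float64(0.00019067325971302264)]
pivot [0.53878906 0.212043   0.055     ]
pred collar [0.50863661 0.20244867 0.11292045] pred end [0.49218982 0.19721539 0.14451342]
```

Box sizes, gauge height (67.6 mm against 67) and gauge distance (58.1 mm against 58) all fit. Measured collar and predicted collar agree within 2–3 mm. The next move goes above the collar with the jaws turned along the hinge pin.

Emit:
{"api": "step_arm", "payload": {"moves": [[8.5,42,0,-22.1,0,-36,0],[8.5,42,0,-22.1,0,-36,0],[8.5,42,0,-22.1,0,-36,0],[8.5,42,0,-22.1,0,-36,0],[8.5,42,0,-22.1,0,-36,0],[8.5,42,0,-22.1,0,-36,0],[8.5,42,0,-22.1,0,-36,0],[8.5,42,0,-22.1,0,-36,0],[8.5,42,0,-22.1,0,-36,0],[8.5,42,0,-22.1,0,-36,0]], "force": 60}}

```text
time_s: 0.98
eef_pos: [0.4568, 0.2581, 0.2528]
orientation: [[0.953, -0.001, -0.303], [0.303, -0.001, 0.953], [-0.001, -1.0, -0.001]]
force: [0.7, 0.4, 0.8]
opening: 0.995
```

Emit:
{"api": "step_arm", "payload": {"moves": [[8.5,3.35,0,-6.85,0,0,0],[8.5,3.35,0,-6.85,0,0,0],[8.5,3.35,0,-6.85,0,0,0],[8.5,3.35,0,-6.85,0,0,0]]}}

```text
time_s: 1.32
eef_pos: [0.5103, 0.2012, 0.2523]
orientation: [[0.954, -0.002, -0.299], [0.299, -0.001, 0.954], [-0.002, -1.0, -0.001]]
force: [-0.8, 0.1, -0.1]
opening: 0.997
```

Run:
```python
from h import *
import cv2,json
s=state();P=viewer.camera_params("wrist");im=viewer.read_camera("wrist")
cv2.imwrite("pics/w1.png",im[:,:,::-1]);cv2.imwrite("pics/s1.png",viewer.read_camera("side")[:,:,::-1])
json.dump({k:v.tolist() for k,v in P.items()},open("w1.json","w"))
print(s["eef_pos"]); print(s["orientation"])
for p in [(.5086,.2024,.1129),(.4922,.1972,.1445),(.6243,.2403,.067)]: print(proj("wrist",np.array(p)))
```

```text
[0.51027658 0.20123539 0.25230884]
[[ 9.54238382e-01 -1.73496205e-03 -2.99041971e-01]
 [ 2.99040339e-01 -1.14009580e-03  9.54239789e-01]
 [-1.99650632e-03 -9.99997845e-01 -5.69099534e-04]]
[315.14797876 192.59177213]
[314.90393177 182.5396807 ]
[316.54553055 282.36997011]
```

View pics/w1.png

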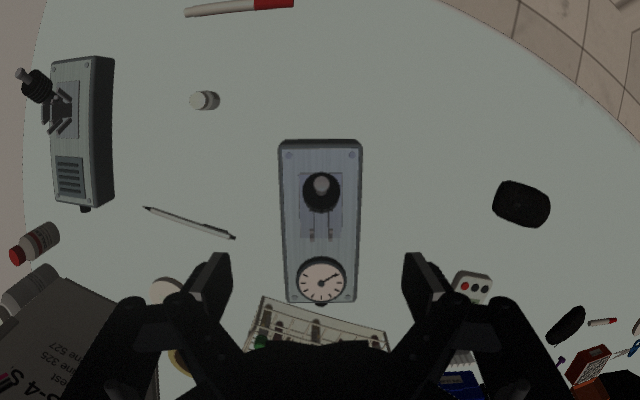

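View pics/s1.png

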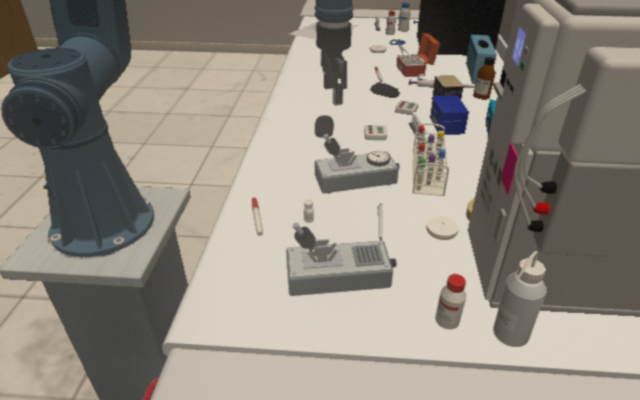

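The wrist view shows the collar at about (321,193), the rod end at (321,184) and the gauge at (321,282). That is about 6 px right of the prediction, so I'll fuse the views.

Run:
```python
from h import *
import json
P={k:np.array(v) for k,v in json.load(open("w1.json")).items()}
tz=lambda x,y: ray("top",(x+.5)/5-.5+195,(y+.5)/5-.5+120)
sz=lambda x,y: ray("side",(x+.5)/5-.5+300,(y+.5)/5-.5+125)
w=lambda u,v: ray("wrist",u,v,P)
print("cam",w(320,200)[0])
for n,a,b,c in [("collar",(253,403),(163,108),(321,193)),("end",(252,435),(133,65),(321,184)),("gauge",(187,160),(392,157),(321,282))]:
    for nm,rs in [("ts",[tz(*a),sz(*b)]),("tw",[tz(*a),w(*c)]),("sw",[sz(*b),w(*c)]),("all",[tz(*a),sz(*b),w(*c)])]:
        p,e=tri(rs); print(n,nm,p.round(4),np.round(e,4))
# fingers mid in wrist
s=state();R=s["orientation"];t=s["eef_pos"]
print("tcp",proj("wrist",t+R[:,1]*.01,P), "wrist u dir in tool",R.T@P["camera_from_world"][0,:3])
C=[onz(w(*c),.055) for c in [(278,140),(362,140),(357,303),(285,303)]];print(np.round(C,4),np.mean(C,0)); d=C[2]+C[3]-C[0]-C[1];print(np.degrees(np.arctan2(d[1],d[0])))
```

```text
cam [0.43719473 0.17912217 0.37212321]
collar ts [0.5105 0.2038 0.1113] [0.0006 0.0006]
collar tw [0.5123 0.2063 0.1002] [0.0004 0.0004]
collar sw [0.5098 0.2056 0.1102] [0.0001 0.0001]
collar all [0.5103 0.2049 0.1105] [0.0013 0.0004 0.0009]
end ts [0.4957 0.1999 0.1364] [0.0002 0.0002]
end tw [0.4963 0.2009 0.1323] [0.0003 0.0003]
end sw [0.4955 0.2008 0.1359] [0.0001 0.0001]
end all [0.4956 0.2004 0.1361] [0.0005 0.0002 0.0004]
gauge ts [0.6243 0.2403 0.0676] [0.0002 0.0002]
gauge tw [0.6246 0.2418 0.0656] [0.0011 0.0011]
gauge sw [0.6246 0.2428 0.0661] [0.0001 0.0001]
gauge all [0.6244 0.2416 0.0666] [0.0011 0.0003 0.0011]
tcp [320.26196251 267.46735378] wrist u dir in tool [3.97033653e-03 5.67070527e-04 9.99991957e-01]
[[0.4839 0.1518 0.055 ]
 [0.4579 0.2344 0.055 ]
 [0.649  0.2985 0.055 ]
 [0.6758 0.2118 0.055 ]] [0.56663976 0.22410557 0.055     ]
17.962106594867443
```

All views agree within about 1–2 mm: collar ≈ (0.510, 0.2045, 0.112), yaw ≈ 18°. Next I descend around the collar with the jaws open.

Emit:
{"api": "step_arm", "payload": {"moves": [[8.5,0,3.5,0.33,0,-0.5,0],[8.5,0,7,0.33,0,-0.5,0],[8.5,0,10,0.33,0,-0.5,0],[8.5,0,12,0.33,0,-0.5,0],[8.5,0,13.7,0.33,0,-0.5,0],[8.5,0,13.7,0.33,0,-0.5,0]]}}

```text
time_s: 1.92
eef_pos: [0.5034, 0.2073, 0.1115]
orientation: [[0.95, -0.009, -0.313], [0.313, -0.002, 0.95], [-0.01, -1.0, 0.001]]
force: [-1.6, -0.6, 0.0]
opening: 0.99
```

Run:
```python
from h import *
import cv2
cv2.imwrite("pics/w2.png",viewer.read_camera("wrist")[:,:,::-1]);s=viewer.read_camera("side")[:,:,::-1]
cv2.imwrite("pics/s2.png",cv2.resize(s[80:210,260:430],None,fx=4,fy=4))
```

```text
(no output)
```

View pics/w2.png

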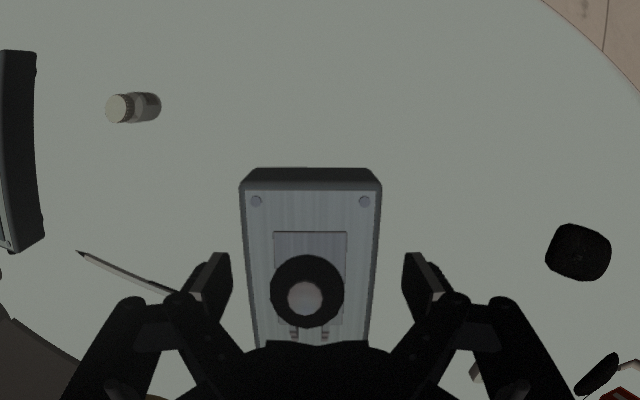

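View pics/s2.png

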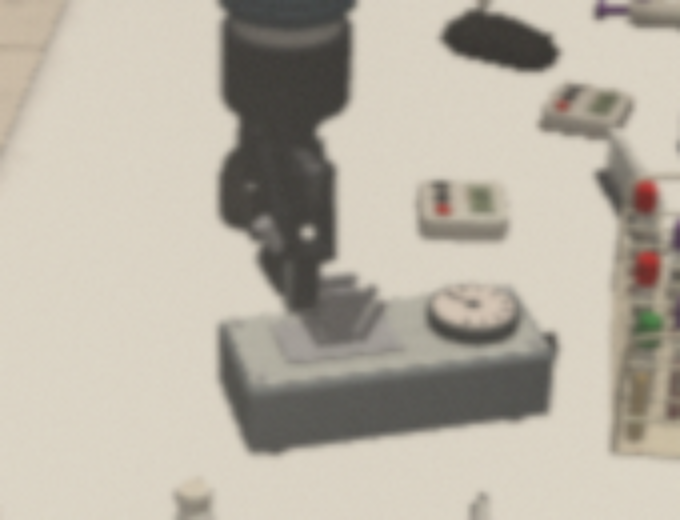

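The wrist view shows the collar at about (307,290) between the pads (mid ≈ 318), so the tool is a few mm too far in +z. I'll compute the correction.

Run:
```python
from h import *
s=state();R=s["orientation"];t=s["eef_pos"];print(t,s["force"],s["qd"].round(3));print(R.round(3))
for p in [(.5092,.2043,.1125),(.51,.2049,.1105)]:
  d=np.array(p)-t; print("grasp shift (tool cm)",(R.T@d*100-[0,.3,0]).round(2), proj("wrist",np.array(p)))
print(proj("wrist",np.array([.4956,.2004,.1361])))
# lateral from picture: collar (307,291) at depth of collar
o,d=ray("wrist",307,291); q=onz((o,d),.1125); print(q,(R.T@(q-t)*100).round(2))
o,d=ray("wrist",305,297); q=onz((o,d),.14); print(q,(R.T@(q-t)*100).round(2))
for z in (.003,.022): print(proj("wrist",t+R[:,1]*z))
```

```text
[0.506355   0.20739009 0.11531483] [ 1.02414714 -0.02543541 -0.42408073] [-0.008 -0.027 -0.032  0.    -0.001 -0.001]
[[ 0.95  -0.003 -0.313]
 [ 0.313 -0.001  0.95 ]
 [-0.004 -1.     0.   ]]
grasp shift (tool cm) [ 0.17 -0.02 -0.38] [307.08208166 279.80524526]
grasp shift (tool cm) [ 0.27  0.18 -0.35] [307.90497136 279.24045654]
[306.28437978 281.64414719]
[0.51529603 0.20616676 0.1125    ] [ 0.81  0.28 -0.4 ]
[0.49991609 0.20136223 0.14      ] [-0.81 -2.47 -0.37]
[315.31453838 276.4565279 ]
[315.46406103 257.0999326 ]
```

Emit:
{"api": "step_arm", "payload": {"moves": [[8.5,0.25,0,-0.38,0,0.3,0],[8.5,0.25,0,-0.38,0,0.3,0],[8.5,0.25,0,-0.38,0,0.3,0],[8.5,0.25,0,-0.38,0,0.3,0]]}}

```text
time_s: 2.35
eef_pos: [0.5106, 0.2047, 0.1164]
orientation: [[0.951, -0.001, -0.308], [0.308, -0.001, 0.951], [-0.002, -1.0, -0.0]]
force: [0.8, -0.0, 0.4]
opening: 0.994
```

Run:
```python
from h import *
import cv2
cv2.imwrite("pics/w3.png",viewer.read_camera("wrist")[:,:,::-1])
s=state();print(s["eef_pos"],s["qd"].round(3))
```

```text
[0.51041681 0.20464583 0.11614623] [-0.001  0.006  0.007  0.001 -0.    -0.   ]
```

View pics/w3.png

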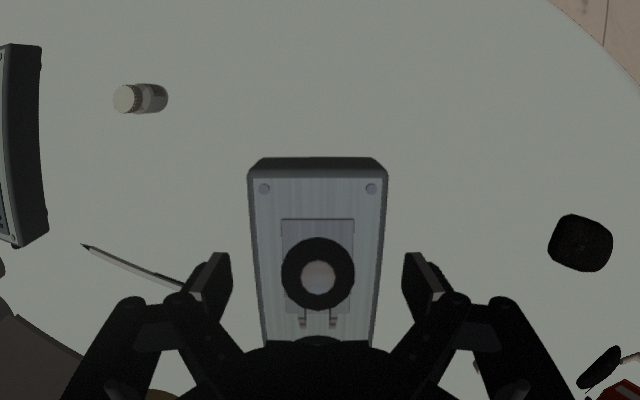

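The collar at (318,275) is now centred between the pads (231 and 404). Next I close the jaws.

Emit:
{"api": "step_arm", "payload": {"moves": [[2.5,0,0,0,0,0,0],[2.5,0,0,0,0,0,0],[2.5,0,0,0,0,0,0],[2.5,0,0,0,0,0,0],[2.5,0,0,0,0,0,0],[2.5,0,0,0,0,0,0],[2.5,0,0,0,0,0,0],[2.5,0,0,0,0,0,0]], "force": 60}}

```text
time_s: 3.07
eef_pos: [0.5103, 0.2049, 0.1164]
orientation: [[0.951, -0.002, -0.308], [0.308, -0.0, 0.951], [-0.002, -1.0, 0.0]]
force: [-2.4, 1.3, 4.5]
opening: 0.36
```

Run:
```python
from h import *
import cv2
s=viewer.read_camera("side")[:,:,::-1]
cv2.imwrite("pics/s4.png",cv2.resize(s[80:210,260:430],None,fx=4,fy=4))
s=state();print(s["eef_pos"],s["qd"].round(3),s["opening"],s["force"]);print(s["orientation"])
```

```text
[0.51034886 0.20485714 0.11639499] [-0.001  0.001 -0.002 -0.001  0.002  0.001] 0.3554743513296065 [-2.65755692  1.47149145  5.34857858]
[[ 9.51475327e-01 -2.08432895e-03 -3.07717985e-01]
 [ 3.07717849e-01 -3.93921473e-04  9.51477572e-01]
 [-2.10440897e-03 -9.99997750e-01  2.66578659e-04]]
```

View pics/s4.png

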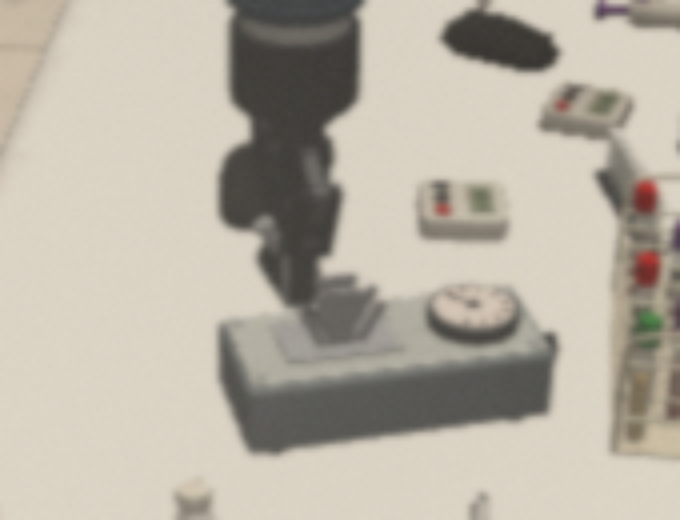

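The opening is about 30 mm, so the collar is held. Now I lift it about 16 mm along the lever.

Emit:
{"api": "step_arm", "payload": {"moves": [[2.5,-0.19,-0.35,0,0,0,0],[2.5,-0.38,-0.7,0,0,0,0],[2.5,-0.58,-1.05,0,0,0,0],[2.5,-0.77,-1.4,0,0,0,0],[2.5,-0.77,-1.4,0,0,0,0],[2.5,-0.77,-1.4,0,0,0,0]]}}

```text
time_s: 3.62
eef_pos: [0.503, 0.2025, 0.1305]
orientation: [[0.952, -0.002, -0.308], [0.308, -0.0, 0.952], [-0.002, -1.0, 0.0]]
force: [2.7, 2.4, -5.6]
opening: 0.355
```

Run:
```python
from h import *
import cv2
s=viewer.read_camera("side")[:,:,::-1]
cv2.imwrite("pics/s5.png",cv2.resize(s[80:210,260:430],None,fx=4,fy=4))
cv2.imwrite("pics/w5.png",viewer.read_camera("wrist")[:,:,::-1])
s=state();R=s["orientation"];print(s["eef_pos"],s["qd"].round(3),s["opening"],s["force"],R.T@s["force"]);print(R)
print((R.T@(s["eef_pos"]-[.51035,.20486,.1164])*1000).round(1))
```

```text
[0.50303855 0.20250231 0.13027208] [ 0.002  0.003 -0.004  0.    -0.001 -0.001] 0.3554161313790032 [ 3.60331593  2.02993985 -4.81944653] [4.06277528 4.81153241 0.82135213]
[[ 9.51500847e-01 -2.02385771e-03 -3.07639467e-01]
 [ 3.07639503e-01 -3.01211085e-04  9.51502940e-01]
 [-2.01837098e-03 -9.99997907e-01  3.36015979e-04]]
[ -7.7 -13.9   0. ]
```

View pics/s5.png

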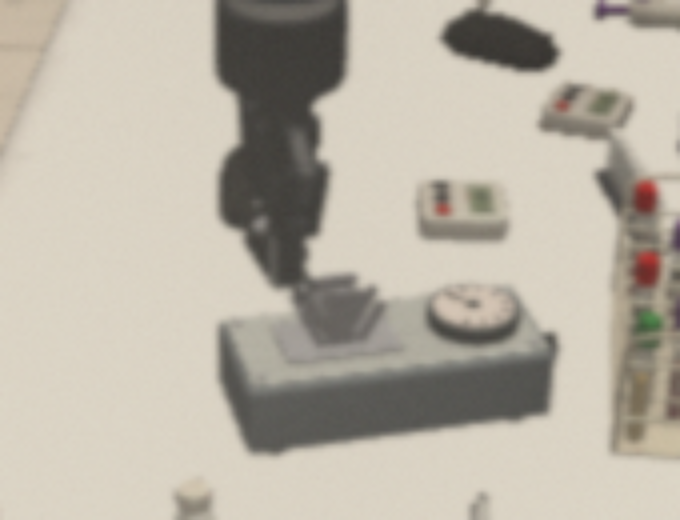

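View pics/w5.png

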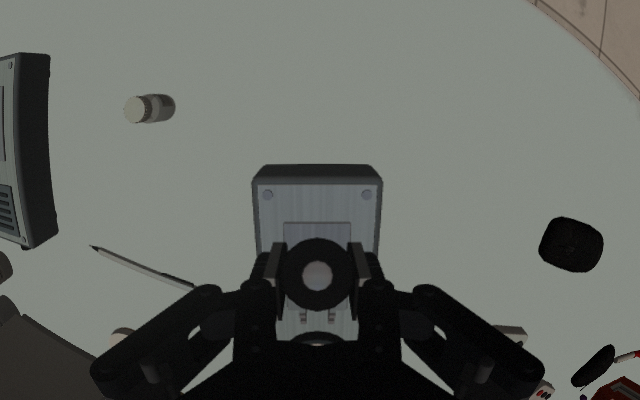

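The force along the lever is about 6.2 N and the travel 15.9 mm, so the collar is lifted and the pin is clear. Next I swing it along the arc to upright, then check.

Emit:
{"api": "step_arm", "payload": {"moves": [[2.5,0.53,-0.14,0,0,0,0],[2.5,1.05,-0.35,0,0,0,0],[2.5,1.59,-0.53,0,0,0,0],[2.5,2.13,-0.66,0,0,0,0],[2.5,2.69,-0.76,0,0,0,0],[2.5,3.25,-0.82,0,0,0,0],[2.5,3.81,-0.84,0,0,0,0],[2.5,3.81,-0.84,0,0,0,0],[2.5,3.81,-0.84,0,0,0,0]]}}

```text
time_s: 4.47
eef_pos: [0.54, 0.2145, 0.1387]
orientation: [[0.951, -0.001, -0.308], [0.308, 0.0, 0.951], [-0.001, -1.0, 0.0]]
force: [-2.7, 0.4, -6.4]
opening: 0.361
```

Run:
```python
from h import *
import cv2
s=viewer.read_camera("side")[:,:,::-1]
cv2.imwrite("pics/s6.png",cv2.resize(s[80:210,260:430],None,fx=4,fy=4))
s=state();R=s["orientation"];print(s["eef_pos"],s["opening"],s["force"],R.T@s["force"]);print(R)
print((R.T@(s["eef_pos"]-[.50304,.2025,.1303])*1000).round(1))
```

```text
[0.53980944 0.2144968  0.13875789] 0.35278101071279344 [-1.09893179  0.94486865 -6.65013091] [-0.74929421  6.6510741   1.23549201]
[[ 9.51364054e-01 -8.21660056e-04 -3.08067786e-01]
 [ 3.08067925e-01  4.49702493e-05  9.51364363e-01]
 [-7.67844211e-04 -9.99999661e-01  2.95910187e-04]]
[38.7 -8.5  0.1]
```

View pics/s6.png

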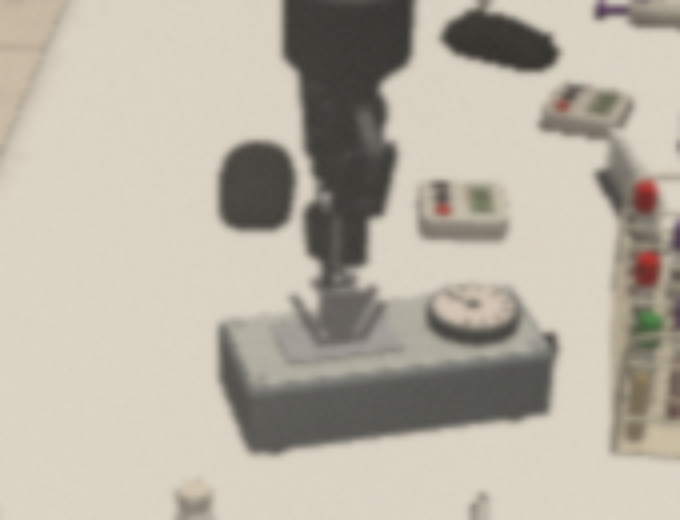

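Upright, with a steady 6.6 N of spring load. Next I swing on to the gauge-side stop.

Emit:
{"api": "step_arm", "payload": {"moves": [[2.5,0.5,0.03,0,0,0,0],[2.5,1.06,0.09,0,0,0,0],[2.5,1.62,0.19,0,0,0,0],[2.5,2.16,0.32,0,0,0,0],[2.5,2.7,0.5,0,0,0,0],[2.5,3.22,0.71,0,0,0,0],[2.5,3.73,0.95,0,0,0,0],[2.5,3.98,1.09,0,0,0,0],[2.5,3.98,1.09,0,0,0,0]]}}

```text
time_s: 5.27
eef_pos: [0.5788, 0.2269, 0.1281]
orientation: [[0.951, 0.001, -0.308], [0.308, 0.0, 0.951], [0.001, -1.0, 0.0]]
force: [-0.8, -0.1, 0.4]
opening: 0.29
```

Run:
```python
from h import *
import cv2
s=viewer.read_camera("side")[:,:,::-1]
cv2.imwrite("pics/s7.png",cv2.resize(s[80:210,260:430],None,fx=4,fy=4))
s=state();R=s["orientation"];print(s["eef_pos"],s["opening"],s["force"],R.T@s["force"]);print(R)
print((R.T@(s["eef_pos"]-[.50304,.2025,.1303])*1000).round(1))
```

```text
[0.57832671 0.22677654 0.12803838] 0.2878145624943813 [-0.7292725  -0.18852032 -0.35657023] [-0.75192714  0.35649395  0.04514708]
[[ 9.51412529e-01  6.18549465e-05 -3.07919138e-01]
 [ 3.07919125e-01  1.65310121e-04  9.51412521e-01]
 [ 1.09751720e-04 -9.99999984e-01  1.38231799e-04]]
[79.1  2.3 -0.1]
```

View pics/s7.png

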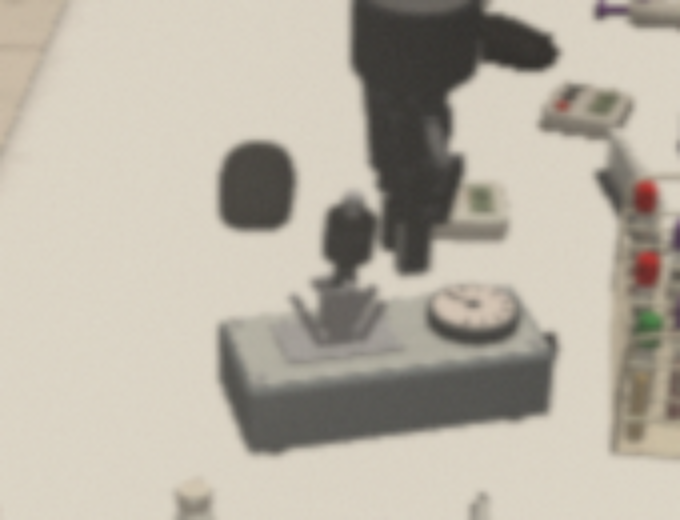

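The collar slipped out of the pads partway. The lever now stands about upright, with the collar resting over the gate. I'll rise, move back over it, measure again, and regrip with more force, turning the tool with the lever.

Emit:
{"api": "step_arm", "payload": {"moves": [[2.5,0.3,-3,0,0,0,0],[8.5,0,-6.5,0,0,0,0],[8.5,0,-10,0,0,0,0],[8.5,-2,-10,0,0,0,0],[8.5,-4,-10,0,0,0,0],[8.5,-4,-10,0,0,0,0],[8.5,-4,-10,0,0,0,0],[8.5,-4,-10,0,0,0,0]]}}

```text
time_s: 5.98
eef_pos: [0.5406, 0.2145, 0.2283]
orientation: [[0.951, 0.001, -0.308], [0.308, 0.0, 0.951], [0.001, -1.0, 0.0]]
force: [0.9, 0.9, -0.6]
opening: 0.994
```

Run:
```python
from h import *
import cv2,json
s=state();P=viewer.camera_params("wrist")
w=viewer.read_camera("wrist")[:,:,::-1]
json.dump({k:v.tolist() for k,v in P.items()},open("w8.json","w"))
si=viewer.read_camera("side")[:,:,::-1]
a=cv2.resize(si[110:200,300:410],None,fx=5,fy=5,interpolation=cv2.INTER_CUBIC)
cv2.imwrite("pics/s8.png",a);cv2.imwrite("pics/w8.png",w)
cv2.imwrite("pics/w8z.png",cv2.resize(w[130:300,240:400],None,fx=3,fy=3,interpolation=cv2.INTER_CUBIC))
print(s["eef_pos"],s["opening"]);print(s["orientation"].round(4))
```

```text
[0.54061055 0.21451437 0.22828222] 0.9937577504114293
[[ 9.514e-01  9.000e-04 -3.078e-01]
 [ 3.078e-01  3.000e-04  9.514e-01]
 [ 1.000e-03 -1.000e+00  0.000e+00]]
```

View pics/s8.png

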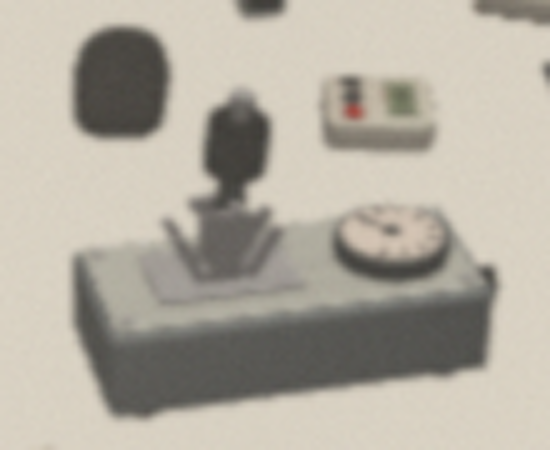

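View pics/w8z.png

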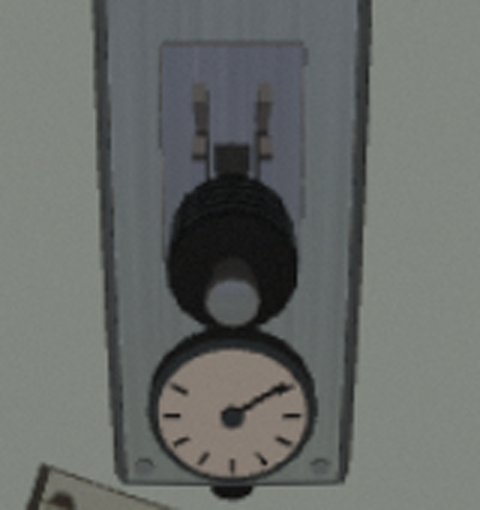

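Side zoom: collar centre about (237,145), rod end about (242,100). Wrist zoom: rod end at (232,300), collar at about (232,245). The lever is near upright.

Run:
```python
from h import *
import json
P={k:np.array(v) for k,v in json.load(open("w8.json")).items()}
sz=lambda x,y: ray("side",(x+.5)/5-.5+300,(y+.5)/5-.5+110)
w=lambda x,y: ray("wrist",(x+.5)/3-.5+240,(y+.5)/3-.5+130,P)
pv=np.array([.5388,.2135,.055]);x=np.array([.951,.308,0])
s=state();R=s["orientation"];t=s["eef_pos"]
for n,a,b in [("end",(242,100),(232,300)),("collar",(237,145),(232,245))]:
    p,e=tri([sz(*a),w(*b)]); d=p-pv; print(n,p.round(4),np.round(e,4),"along x",d@x,"z",d[2],"r",np.hypot(d@x,d[2]),"ang",np.degrees(np.arctan2(d@x,d[2])),"shift cm",(R.T@(p-t)*100).round(2))
```

```text
end [0.5474 0.2176 0.1513] [0.0008 0.0008] along x 0.00949015401187247 z 0.09628162107769206 r 0.09674819678173509 ang 5.629268192917294 shift cm [0.72 7.66 0.09]
collar [0.5445 0.2166 0.1266] [0.0006 0.0006] along x 0.0064186385988584185 z 0.0715753116451387 r 0.07186253654416522 ang 5.1243898134642825 shift cm [ 0.41 10.14  0.09]
```

The lever stands 5.5° past upright. Before regripping I want to know why it slipped, so I'll project pad corners and collar into the earlier grip picture.

Run:
```python
from h import *
import cv2
P=viewer.camera_params("wrist");T=P["camera_from_world"];s=state();R=s["orientation"];t=s["eef_pos"]
im=cv2.imread("pics/w5.png"); im=cv2.resize(im[200:360,220:420],None,fx=4,fy=4)
def pj(v):
    u=proj("wrist",t+R@np.array(v),P); return int((u[0]-220)*4),int((u[1]-200)*4)
for dx in (-.011,.011):
  for dy in (.022,.003,-.015):
    for dz in (-.016,.016):
      cv2.circle(im,pj((dx,dy,dz)),4,{.022:(0,0,255),.003:(0,255,0),-.015:(255,0,0)}[dy],-1); 
# lever in tool coords at pose5: pivot offset (+.038,+.0753 from tcp) angle -28.65
for r,c in((.068,(255,255,0)),(.082,(0,255,255)),(.096,(255,0,255)),(.102,(255,255,255))):
    a=np.radians(-28); cv2.circle(im,pj((.0375+r*np.sin(a),.0753-r*np.cos(a),0)),5,c,-1)
cv2.imwrite("pics/chk.png",im)
```

```text
(no output)
```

View pics/chk.png

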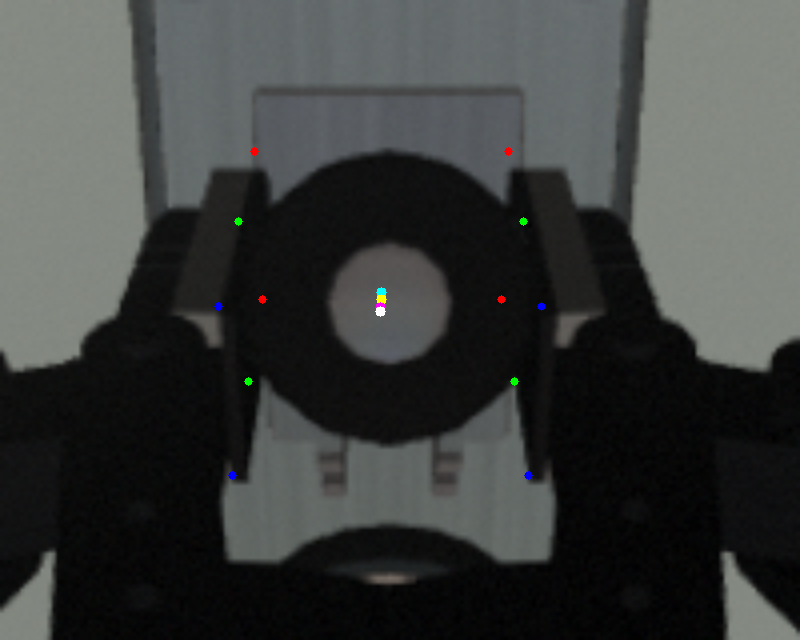

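The pads were well centred on the collar, so it crept out because it was rotating between the vertical pads at only 60 N. This time I'll align the tool with the lever, turn with it, and grip at 110 N.

Emit:
{"api": "step_arm", "payload": {"moves": [[8.5,0.45,3,0.09,0,0,5.5],[8.5,0.45,6,0.09,0,0,5.5],[8.5,0.45,8.5,0.09,0,0,5.5],[8.5,0.45,9.9,0.09,0,0,5.5],[8.5,0.45,9.9,0.09,0,0,5.5],[8.5,0.45,9.9,0.09,0,0,5.5],[8.5,0.45,9.9,0.09,0,0,5.5]], "force": 110}}

```text
time_s: 6.67
eef_pos: [0.5459, 0.217, 0.13]
orientation: [[0.947, -0.089, -0.308], [0.307, -0.029, 0.951], [-0.094, -0.996, -0.0]]
force: [0.0, -0.5, 0.5]
opening: 0.995
```

Run:
```python
from h import *
import cv2
cv2.imwrite("pics/w9.png",viewer.read_camera("wrist")[:,:,::-1])
s=state();print(s["eef_pos"],s["force"]);R=s["orientation"];print(R.round(4))
print((R.T@(np.array([.5445,.2166,.1266])-s["eef_pos"])*100).round(2))
```

```text
[0.54616766 0.21706196 0.13053178] [-0.55638258 -0.14992236  0.09961182]
[[ 9.473e-01 -8.820e-02 -3.079e-01]
 [ 3.065e-01 -2.870e-02  9.514e-01]
 [-9.270e-02 -9.957e-01 -2.000e-04]]
[-0.14  0.41  0.01]
```

View pics/w9.png

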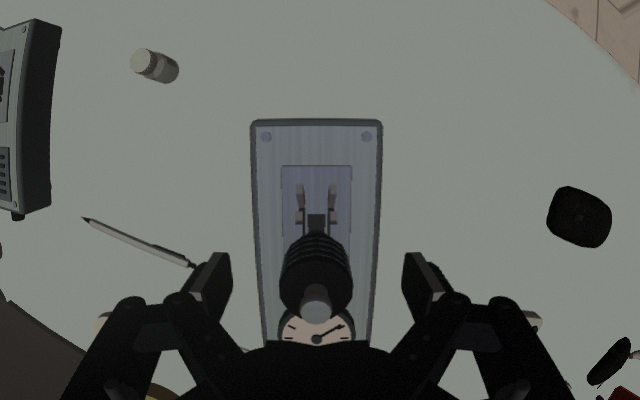

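Run:
```python
from h import *
import json
P8={k:np.array(v) for k,v in json.load(open("w8.json")).items()}
s=state();R=s["orientation"];t=s["eef_pos"]
r8=ray("wrist",(232.5)/3-.5+240,(300.5)/3-.5+130,P8); r9=ray("wrist",317,304)
sd=ray("side",(242.5)/5-.5+300,(100.5)/5-.5+110)
pv=np.array([.5388,.2135,.055]);x=np.array([.951,.308,0])
for n,rs in (("89",[r8,r9]),("8s",[r8,sd]),("all",[r8,r9,sd])):
    p,e=tri(rs); d=p-pv; print(n,p.round(4),np.round(e,4),"ang",np.degrees(np.arctan2(d@x,d[2])),np.hypot(d@x,d[2]),"tool cm",(R.T@(p-t)*100).round(2))
for yy in (-.03,-.02,-.01,0,.01,.02,.03): print(yy,proj("wrist",t+R@np.array([0,yy,0])))
print("pivot in tool cm",(R.T@(pv-t)*100).round(2))
```

```text
89 [0.5525 0.2196 0.1407] [0.0003 0.0003] ang 9.850018609225367 0.08698030181215174 tool cm [ 0.58 -1.08  0.04]
8s [0.5474 0.2176 0.1513] [0.0008 0.0008] ang 5.629268192917294 0.09674819678173509 tool cm [-0.05 -2.08  0.02]
all [0.5472 0.2179 0.1509] [0.0011 0.0007 0.0004] ang 5.561477028699428 0.09632629528160443 tool cm [-0.07 -2.04  0.05]
-0.03 [314.9972123  322.30407964]
-0.02 [315.1148749  306.31397488]
-0.01 [315.21969191 292.21989445]
0 [315.31326408 279.75261165]
0.01 [315.39703421 268.68001434]
0.02 [315.47227202 258.8045416 ]
0.03 [315.54007938 249.9591812 ]
pivot in tool cm [-0.11  7.6  -0.11]
```

The lever axis is within about 1 mm of the tool axis. Closing at 110 N.

Emit:
{"api": "step_arm", "payload": {"moves": [[2.0,-0.1,0.1,0,0,0,0],[2.0,-0.1,0.1,0,0,0,0],[2.0,-0.1,0.1,0,0,0,0],[2.0,-0.1,0.1,0,0,0,0],[2.0,-0.1,0.1,0,0,0,0],[2.0,-0.1,0.1,0,0,0,0],[2.0,-0.1,0.1,0,0,0,0],[2.0,-0.1,0.1,0,0,0,0]], "force": 110}}

```text
time_s: 7.38
eef_pos: [0.5457, 0.2165, 0.1304]
orientation: [[0.947, -0.087, -0.308], [0.306, -0.029, 0.951], [-0.092, -0.996, -0.001]]
force: [-0.5, -1.7, 6.1]
opening: 0.348
```

Run:
```python
from h import *
import cv2
cv2.imwrite("pics/w10.png",viewer.read_camera("wrist")[150:350,200:440,::-1].repeat(3,0).repeat(3,1))
s=state();R=s["orientation"];print(s["eef_pos"],s["opening"],R.T@s["force"]);print(R.round(4))
print("pivot in tool cm",(R.T@(np.array([.5388,.2135,.055])-s["eef_pos"])*100).round(2))
```

```text
[0.54567355 0.21654737 0.13045085] 0.3459818279242493 [-0.93074583 -5.46149289 -1.08742261]
[[ 9.475e-01 -8.700e-02 -3.078e-01]
 [ 3.064e-01 -2.890e-02  9.515e-01]
 [-9.170e-02 -9.958e-01 -8.000e-04]]
pivot in tool cm [-0.05  7.58 -0.07]
```

View pics/w10.png

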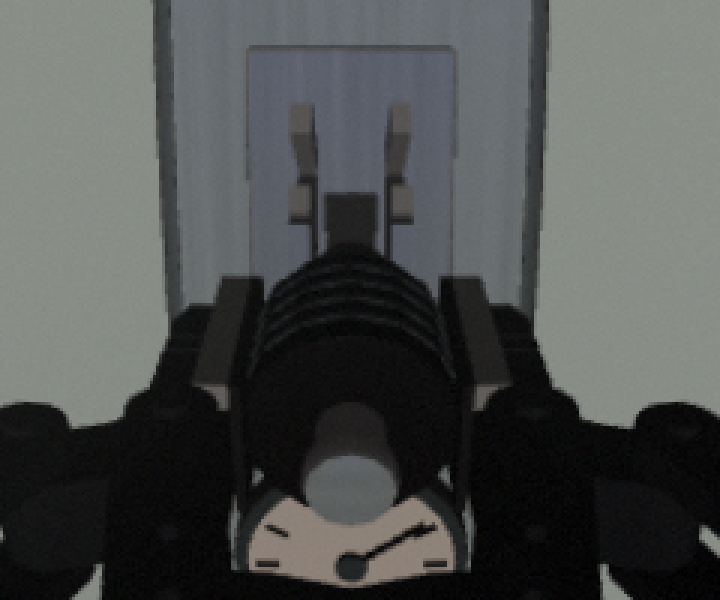

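Emit:
{"api": "step_arm", "payload": {"moves": [[2.0,0,-0.25,0,0,0,0],[2.0,0,-0.5,0,0,0,0],[2.0,0,-0.75,0,0,0,0],[2.0,0,-0.75,0,0,0,0],[2.0,0,-0.75,0,0,0,0]]}}

```text
time_s: 7.85
eef_pos: [0.5459, 0.2166, 0.1374]
orientation: [[0.947, -0.088, -0.308], [0.306, -0.029, 0.951], [-0.093, -0.996, -0.001]]
force: [1.3, -1.4, -6.8]
opening: 0.345
```

Run:
```python
from h import *
s=state();R=s["orientation"];print(s["eef_pos"],s["opening"],R.T@s["force"]);print(R.round(4))
q=(R.T@(np.array([.5388,.2135,.055])-s["eef_pos"])*100);print("pivot in tool cm",q.round(2))
# arc: rotate about the pivot by phi (tool z)
th0=np.degrees(np.arcsin(-R[2,0]))
q=np.array([0,q[1],0])
from scipy.spatial.transform import Rotation as Ro
for a in (29.65,):
  for f in np.arange(3,a-th0+3,3):
    f=min(f,a-th0); print(round(f,2),(q-Ro.from_rotvec([0,0,np.radians(f)]).apply(q)).round(2))
print(th0)
```

```text
[0.54590744 0.21662934 0.13735409] 0.3451588191477778 [ 1.44671392  6.72436955 -1.68276767]
[[ 9.474e-01 -8.810e-02 -3.078e-01]
 [ 3.064e-01 -2.920e-02  9.514e-01]
 [-9.280e-02 -9.957e-01 -7.000e-04]]
pivot in tool cm [-0.    8.27 -0.07]
3.0 [0.43 0.01 0.  ]
6.0 [0.86 0.05 0.  ]
9.0 [1.29 0.1  0.  ]
12.0 [1.72 0.18 0.  ]
15.0 [2.14 0.28 0.  ]
18.0 [2.56 0.4  0.  ]
21.0 [2.96 0.55 0.  ]
24.0 [3.36 0.72 0.  ]
24.32 [3.41 0.73 0.  ]
5.32511664343694
```

Lift force is 6.7 N. Next I swing about the pivot with the tool turning along, half way first.

Emit:
{"api": "step_arm", "payload": {"moves": [[2.0,0.43,0.01,0,0,0,3],[2.0,0.86,0.05,0,0,0,6],[2.0,1.29,0.1,0,0,0,9],[2.0,1.72,0.18,0,0,0,12],[2.0,1.72,0.18,0,0,0,12],[2.0,1.72,0.18,0,0,0,12]]}}

```text
time_s: 8.35
eef_pos: [0.5617, 0.2217, 0.1325]
orientation: [[0.908, -0.284, -0.308], [0.294, -0.093, 0.951], [-0.299, -0.954, -0.001]]
force: [-0.8, -1.4, -6.7]
opening: 0.344
```

Run:
```python
from h import *
import cv2
cv2.imwrite("pics/w11.png",viewer.read_camera("wrist")[150:350,200:440,::-1].repeat(3,0).repeat(3,1))
s=state();R=s["orientation"];print(s["eef_pos"],s["opening"],R.T@s["force"]);print(R.round(4))
q=(R.T@(np.array([.5388,.2135,.055])-s["eef_pos"])*100);print("pivot in tool cm",q.round(2))
th0=np.degrees(np.arcsin(-R[2,0]));print(th0)
q=np.array([0,q[1],0])
from scipy.spatial.transform import Rotation as Ro
for f in (3,6,9,11.3,13): print(f,(q-Ro.from_rotvec([0,0,np.radians(f)]).apply(q)).round(2))
```

```text
[0.56159241 0.22173071 0.13298355] 0.35420438764260775 [ 2.4423303   6.37083262 -1.53593586]
[[ 9.083e-01 -2.831e-01 -3.080e-01]
 [ 2.938e-01 -9.240e-02  9.514e-01]
 [-2.978e-01 -9.546e-01 -8.000e-04]]
pivot in tool cm [ 0.01  8.17 -0.08]
17.324448319090536
3 [0.43 0.01 0.  ]
6 [0.85 0.04 0.  ]
9 [1.28 0.1  0.  ]
11.3 [1.6  0.16 0.  ]
13 [1.84 0.21 0.  ]
```

View pics/w11.png

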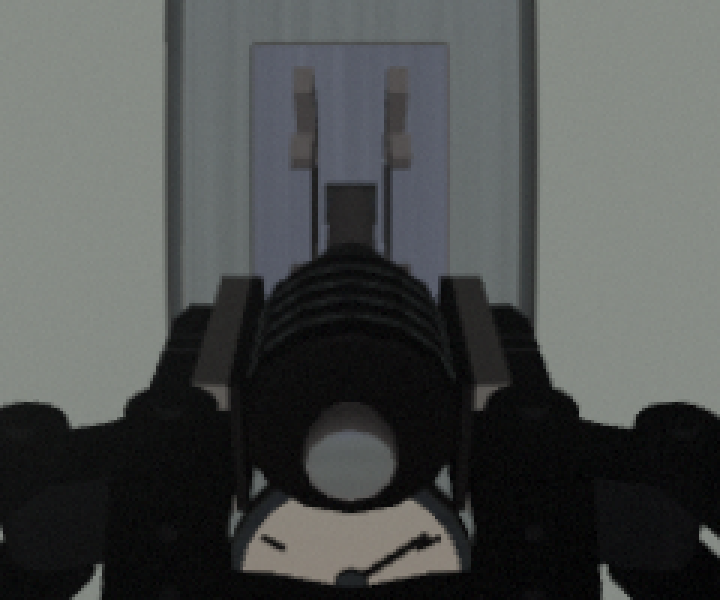

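The collar is held well. Next I continue to the end stop, slightly past 28.65°.

Emit:
{"api": "step_arm", "payload": {"moves": [[2.0,0.43,-0.09,0,0,0,3],[2.0,0.86,-0.05,0,0,0,6],[2.0,1.29,0.01,0,0,0,9],[2.0,1.61,0.07,0,0,0,11.3],[2.0,1.75,0.1,0,0,0,12.3],[2.0,1.75,0.1,0,0,0,12.3],[2.0,1.75,0.1,0,0,0,12.3]]}}

```text
time_s: 8.98
eef_pos: [0.5768, 0.2267, 0.1266]
orientation: [[0.827, -0.469, -0.308], [0.268, -0.153, 0.951], [-0.494, -0.87, -0.001]]
force: [-2.2, -2.2, -6.4]
opening: 0.347
```

Run:
```python
from h import *
import cv2
cv2.imwrite("pics/w12.png",viewer.read_camera("wrist")[150:350,200:440,::-1].repeat(3,0).repeat(3,1))
si=viewer.read_camera("side")[:,:,::-1]
cv2.imwrite("pics/s12.png",cv2.resize(si[80:200,300:430],None,fx=5,fy=5,interpolation=cv2.INTER_CUBIC))
s=state();R=s["orientation"];print(s["eef_pos"],s["opening"],R.T@s["force"]);print(R.round(4))
q=(R.T@(np.array([.5388,.2135,.055])-s["eef_pos"])*100);print("pivot in tool cm",q.round(2))
th0=np.degrees(np.arcsin(-R[2,0]));print(th0)
```

```text
[0.57702804 0.22673241 0.12716288] 0.34766596480892537 [ 1.01886326  7.0773563  -1.85992892]
[[ 8.280e-01 -4.686e-01 -3.081e-01]
 [ 2.677e-01 -1.526e-01  9.514e-01]
 [-4.928e-01 -8.702e-01 -9.000e-04]]
pivot in tool cm [ 0.04  8.27 -0.07]
29.522955166999477
```

View pics/w12.png

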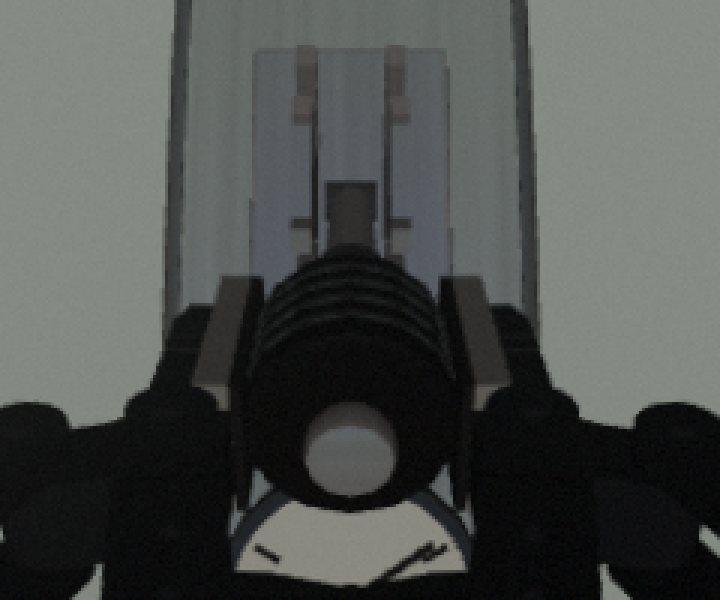

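View pics/s12.png

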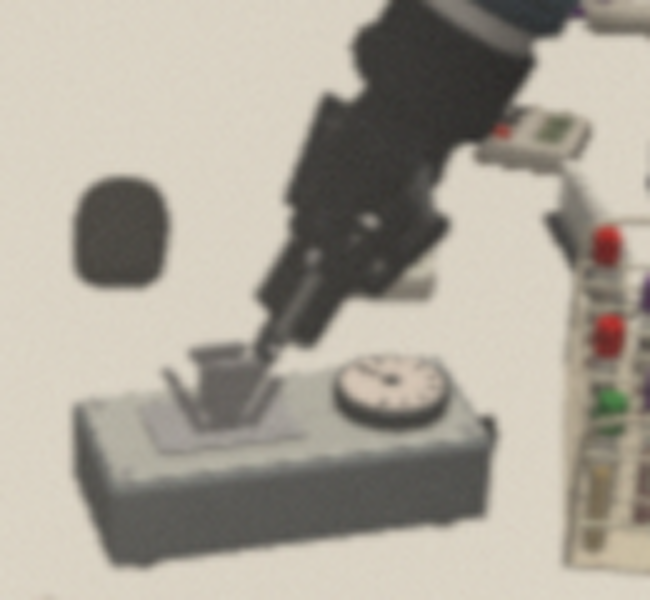

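The tool is at 29.5°, but there is no clear stop reaction yet. I'll press on a few mm to find the stop.

Emit:
{"api": "step_arm", "payload": {"moves": [[2.0,0.15,0,0,0,0,0.5],[2.0,0.3,0.02,0,0,0,1],[2.0,0.3,0.02,0,0,0,1],[2.0,0.3,0.02,0,0,0,1]]}}

```text
time_s: 9.42
eef_pos: [0.5776, 0.227, 0.1265]
orientation: [[0.817, -0.487, -0.308], [0.264, -0.159, 0.951], [-0.512, -0.859, -0.001]]
force: [-11.5, -6.3, -1.2]
opening: 0.348
```

Run:
```python
from h import *
s=state();R=s["orientation"];print(s["eef_pos"],s["opening"],R.T@s["force"],R.T@s["moment"])
q=(R.T@(np.array([.5388,.2135,.055])-s["eef_pos"])*100);print("pivot in tool cm",q.round(2), np.degrees(np.arcsin(-R[2,0])))
```

```text
[0.57764223 0.22695249 0.12645055] 0.3484892550368178 [-10.3897438    7.64357939  -2.44908694] [-0.27649191  0.02467307  0.67065524]
pivot in tool cm [ 0.13  8.24 -0.08] 30.798266648678027
```

The stop is found at −10 N. Next I lower the collar along the lever and then open.

Emit:
{"api": "step_arm", "payload": {"moves": [[2.0,0,0.4,0,0,0,0],[2.0,0,0.8,0,0,0,0],[2.0,0,1.2,0,0,0,0],[2.0,0,1.3,0,0,0,0],[2.0,0,1.3,0,0,0,0]]}}

```text
time_s: 9.83
eef_pos: [0.5712, 0.2249, 0.1152]
orientation: [[0.818, -0.487, -0.308], [0.264, -0.159, 0.951], [-0.512, -0.859, -0.001]]
force: [-2.1, -1.2, -3.9]
opening: 0.349
```

Run:
```python
from h import *
import cv2
cv2.imwrite("pics/w13.png",viewer.read_camera("wrist")[150:350,200:440,::-1].repeat(3,0).repeat(3,1))
s=state();R=s["orientation"];print(s["eef_pos"],s["opening"],R.T@s["force"],R.T@s["moment"])
q=(R.T@(np.array([.5388,.2135,.055])-s["eef_pos"])*100);print("pivot in tool cm",q.round(2), np.degrees(np.arcsin(-R[2,0])))
```

```text
[0.57136877 0.22488158 0.11539957] 0.34632664487072523 [-0.07452964  5.08033697 -1.51924733] [-0.12789985 -0.07689217 -0.7350493 ]
pivot in tool cm [ 0.13  6.95 -0.07] 30.78019982954943
```

View pics/w13.png

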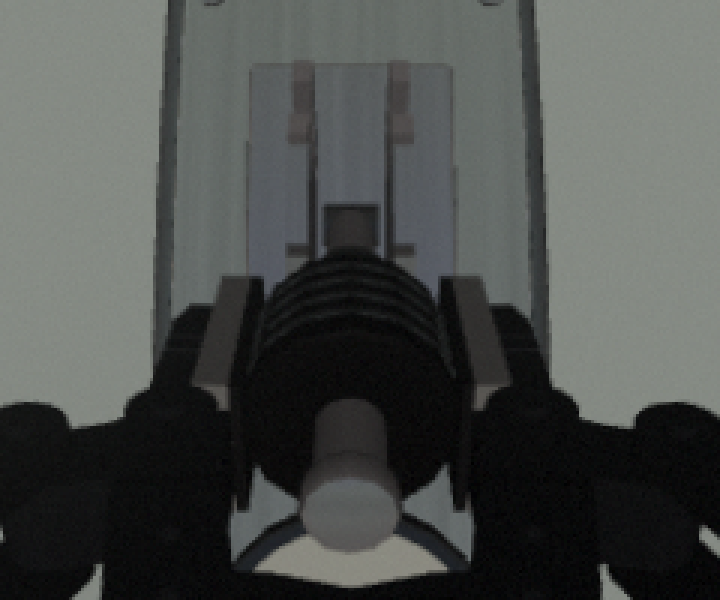

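The collar is well down into the notch, more than 12 mm lower. I'll open and let it drop home.

Emit:
{"api": "step_arm", "payload": {"moves": [[8.5,0,0,0,0,0,0],[8.5,0,0,0,0,0,0],[8.5,0,0,0,0,0,0],[8.5,0,0,0,0,0,0],[8.5,0,0,0,0,0,0],[8.5,0,-2,0,0,0,0],[8.5,0,-5,0,0,0,0],[8.5,0,-8.5,0,0,0,0],[8.5,0,-12,0,0,0,0],[8.5,0,-12,0,0,0,0]]}}

```text
time_s: 10.72
eef_pos: [0.6342, 0.2449, 0.2262]
orientation: [[0.824, -0.476, -0.308], [0.265, -0.156, 0.951], [-0.501, -0.866, -0.002]]
force: [2.1, 0.5, 1.3]
opening: 0.994
```

Run:
```python
from h import *
import cv2,json
s=state();P=viewer.camera_params("wrist")
w=viewer.read_camera("wrist")[:,:,::-1]
json.dump({k:v.tolist() for k,v in P.items()},open("w14.json","w"))
si=viewer.read_camera("side")[:,:,::-1]
cv2.imwrite("pics/s14.png",cv2.resize(si[110:200,300:410],None,fx=6,fy=6,interpolation=cv2.INTER_CUBIC))
cv2.imwrite("pics/s14f.png",si)
cv2.imwrite("pics/w14z.png",cv2.resize(w[130:310,230:410],None,fx=3,fy=3,interpolation=cv2.INTER_CUBIC))
print(s["time_s"],s["eef_pos"],s["opening"],s["force"])
```

```text
10.7167 [0.63415901 0.24494501 0.22615825] 0.9941906925836884 [2.06779071 0.51226584 1.25598576]
```

View pics/s14.png

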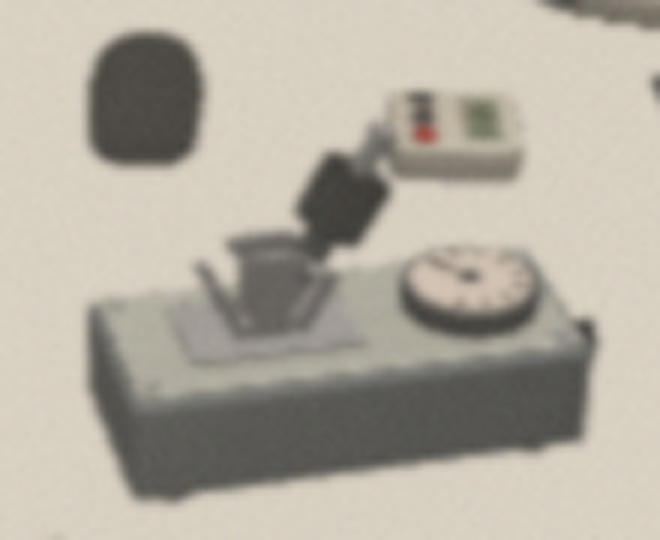

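View pics/w14z.png

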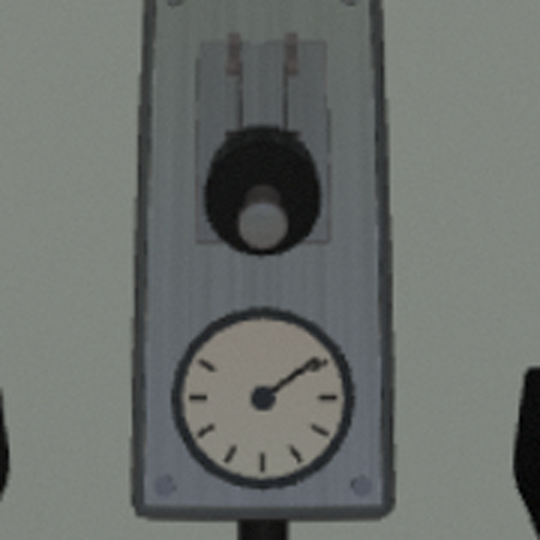

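View pics/s14f.png

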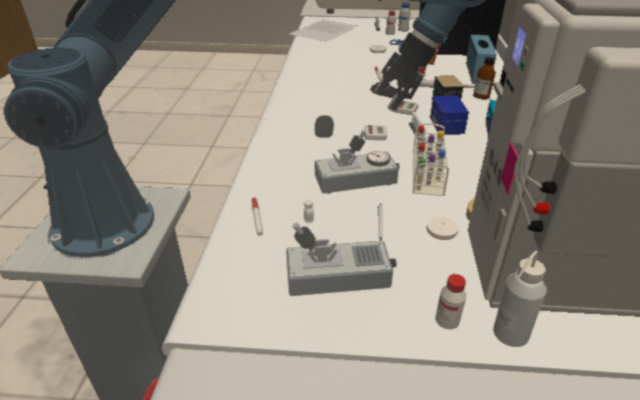

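Side zoom: collar at (343,198), rod end at about (377,138), leaning to the gauge. Wrist zoom: rod end at (262,226), collar at (262,190). Both are clear of the gripper, and the fan box looks unchanged. I'll check the numbers.

Run:
```python
from h import *
import json
P={k:np.array(v) for k,v in json.load(open("w14.json")).items()}
sz=lambda x,y: ray("side",(x+.5)/6-.5+300,(y+.5)/6-.5+110)
w=lambda x,y: ray("wrist",(x+.5)/3-.5+230,(y+.5)/3-.5+130,P)
pv=np.array([.5388,.2135,.055]);x=np.array([.951,.308,0])
for n,a,b in [("end",(377,138),(262,226)),("collar",(343,198),(262,190))]:
    p,e=tri([sz(*a),w(*b)]); d=p-pv; print(n,p.round(4),np.round(e,4),"r",np.hypot(d@x,d[2]),"ang",np.degrees(np.arctan2(d@x,d[2])))
# predicted side pixels (zoom coords) for lever at 28.65deg, collar top/bottom faces for lift 0/8mm
a=np.radians(28.65);l=x*np.sin(a)+np.array([0,0,1])*np.cos(a)
for r in (.052,.066,.080,.060,.074,.088,.102): 
    u=proj("side",pv+r*l); print(r,((u-[300,110])*6).round(0))
```

```text
end [0.5832 0.2297 0.1377] [0.0014 0.0014] r 0.09522402293544688 ang 29.71310544214358
collar [0.5695 0.2248 0.1123] [0.0003 0.0003] r 0.06594544345039362 ang 29.70354994077555
0.052 [323. 224.]
0.066 [340. 196.]
0.08 [357. 168.]
0.06 [333. 208.]
0.074 [349. 180.]
0.088 [367. 152.]
0.102 [384. 123.]
```

The collar centre reads r = 65.9 mm from the pivot. In the side view its end faces, at zoom (327,225) and (360,168), sit where r = 52 and 80 mm should at 28.65°. Both readings mean the collar is home, so I'm handing in.

Run:
```python
from plant import state, order
s=state();print(s["time_s"],s["force"],s["qd"].round(3))
print(order.job_done())
```

```text
10.8167 [-0.08492723 -0.95401446  0.05412624] [ 0.001  0.026  0.081 -0.    -0.014 -0.001]
the job is handed in; nothing more can be done
None
```

The gauge box's lever is now over on the gauge side against its stop, with the collar down in its notch. I handed the job in at about 10.8 s.

**What happened:** The first swing failed partway. The collar slipped out of the vertical pads (60 N grip) at about 5° past upright and came to rest over the gate. I measured it again and regripped at 110 N with the tool in line with the lever. I then lifted the collar again (about 6.7 N of spring load) and turned the tool with the lever until the stop pushed back at about 10 N. I lowered the collar about 13 mm, opened the jaws and backed 12 cm away.

**Last checks:**
- **Collar:** it measured 65.9 mm from the pivot (66 mm is fully down). Its end faces in the side view fit a lean of 28.65° with the collar down. My earlier collar readings came out 2–3 mm short, so this figure is only good to about 2 mm, and I took no closer picture of the pin in its notch.
- **Lever angle:** triangulation gave about 29.7° against the nominal 28.65°, which is within measuring error.
- **Rod end:** it read about 95 mm from the pivot instead of 102 mm. It was similarly short before the regrip, so I put it down to where I picked the point.
- **Other box and contact:** the fan box looks unchanged in the pictures and the arm never went near it. At hand-in the gripper was clear, with under 1 N on the tool.

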